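# Stack the stamp totes and load the top one

### The arm

A 7-joint arm with a two-finger parallel gripper is mounted at the origin on the work surface; the furniture and walls round the work are solid. World frame = base frame: x ahead of the robot, y to its left, z up, the work surface at z = 0. Lengths are in m, angles in degrees, forces in N, time in s.
With the tool pointing down it reaches from about 0.425 to 0.875 m from the base axis. Payload 4.7 kg.
Tool frame: the origin (TCP) lies between the finger pads; the fingertips stand 17 mm ahead of it and the grasp point (between the pads) lies 2 mm behind it; z points along the fingers, y is the line along which they close (so a half turn about z gives the same grasp; the last joint's range is limited). The gripper opens to 87 mm and grips with 3 to 60 N. Pads are 19 mm wide; open, the fingers measure 117 mm over their backs; the gripper's body (75 mm by 190 mm) begins 51 mm behind the grasp point.
Start: joints at [77.298, 18.392, -4.016, 83.108, 1.295, 78.541, -3.26], TCP at [0.152, -0.632, 0.24] pointing down, gripper open.
Joint ranges: [-163.93, 163.93], [-17.29, 119.83], [-79.2, 71.16], [3.27, 140.29], [-89.18, 269.18], [5.43, 117.66], [-154.24, 154.24]. Speed limits (degrees/s): [147.25, 147.25, 180, 180, 180, 180, 180].

### API

Orientations are given as [roll, pitch, yaw] about the fixed x, y, z axes, in that order (R = Rz(yaw) Ry(pitch) Rx(roll)).
In Python, from cell import env, cams gives the robot as it stands.
- The arm moves only by the shell command python3 -m pendant 'ROWS' [FORCE]. ROWS is JSON, a list of rows, each an object of numbers: "tx", "ty", "tz": the shift along the tool's x, y, z each as a share of 0.05 m, from -1 to 1; "spin": the turn about the tool's z as a share of 4 degrees, from -1 to 1; "claw": the closure, from 0 (fully open) to 1 (shut). A call has 1 to 10 rows; each row shifts and turns the commanded pose from where the row before left it, along the tool's axes as they then stand; what a row does not reach is not made up. A row lasts 1/8 s, in which the tool goes at most 62.5 mm and 10.7 degrees, less where a joint would pass 70% of its speed; a pose out of reach is approached as far as the arm can. A call with a number of a shift or a turn outside -1 to 1 is refused whole. A call with a gripper value outside its range is refused whole. The fingers move at their own pace and stop on an object; FORCE is the grip in N (left out, the last holds). Time passes only in rows, so rows that do not move let the fingers close. It gives the time, the measured TCP pose, the force, the opening and the grip force at its end, in the units of the state.
- env.get_obs(): the state, without advancing time (a new reading comes with each control period).
- cams.read_camera(name): name is "side" or "top" or "wrist"; returns the picture (384x512x3 uint8, red, green, blue); there is no depth.
- cams.camera_info(name): a dict with "fx", "fy", "cx", "cy" (pixels), "rvec" (rotation vector, rad) and "tvec" (3), from world to camera coordinates, as OpenCV has them. Camera axes: x right, y down, z forward; pixel columns grow to the right and rows downward; lengths in m; the calibration is good to about 2 mm. The wrist camera is an equidistant fisheye: a pixel r from the principal point sees the ray r / f radians off the axis. A picture is of the moment at which its call begins: read the wrist's pose just before it. camera_info takes no time and is no camera call; for the wrist camera it gives the pose at the moment of the call.
- env.sign_off(): hands the job in; it is judged then, once.
The state is a dict: "time_s": time; "qpos": joint angles; "joint_velocities": joint speeds; "effort": joint torques, N m; "tool_pos": TCP position; "tool_rot": TCP orientation; "force": force on the tool from outside, world axes, zero at the start; "wrist_torque": the same for the moment, N m; "grip_width": finger opening in m; "grasp_force": force on a finger pad.
Only numpy, scipy, OpenCV 4.12 (cv2) and the standard library are available. Lean on these libraries where they do the work, as an engineer would, in place of code of your own. Each camera call takes 0.05 s, during which the arm holds its last target. There are 200 camera calls.

### The job

Gently set the empty grey tote on top of the tote that holds the two block stamps, turned so that it stacks instead of nesting: its scooped front must face the opposite way to the lower tote's, and its feet must sit on the lower tote's inner ribs. Then take the wooden handle stamp that stands on the table to the right of the dark drawer cabinet, and gently stand it upright on the floor of the top tote. Do not let either drop, and leave the filled tote, the stamps in it and the other things on the table where they are.

Things in the scene. Friction and masses are not known exactly. Their poses are not given: they have to be found in the camera images.
- empty_tote_center (a point): centre (30 mm over the underside) of the empty tote: open grey plastic bin 140 x 68 x 60 mm (own x, y, z), walls 2.5 mm, 0.16 kg, upright. Own -x is the scooped front, +x the full-height back. Grip it across the 68 mm width: the long sides are flat and vertical from 30 to 60 mm over the underside (thin lip at the rim: 70 mm)
- empty_tote_front (a point): middle of the empty tote's front end, 70 mm from its centre along own -x, 30 mm up; the end wall is cut down there in a scoop 40 mm wide, 24 mm deep, a small paper card below it. The tote's lower half (to 30 mm up) is narrower: 129 x 43 mm outside, 124 x 38 inside, floor top 2.5 mm up; the upper half is 135 x 63 mm inside
- empty_tote: the empty tote; origin at the centre of its underside. Four feet stand out beside its lower half at x = -45 and +25 mm, each 14 mm long, from 1.5 mm over the underside up, reaching y = +-29 mm. Set on a like tote the same way round, the feet miss that tote's ribs and it nests, 32.5 mm higher; turned half round it stacks, 55 mm higher
- filled_tote_center (a point): centre (30 mm over the underside) of the filled tote: same shape, size and axes as the empty one, 0.40 kg, upright on the table, two wooden block stamps on its floor
- filled_tote: the filled tote; origin at the centre of its underside. Like the empty one it has four ribs inside the upper half at x = +45 and -25 mm, 14 mm long, 48 mm apart across y, flat tops 56.5 mm over the underside (3.5 mm below the rim); a stacked tote's feet rest there inside the rim, with 2.5 mm play each way sideways and 3 mm lengthways
- stamp_a_center (a point): centre of the square wooden block stamp, 34 x 34 x 24 mm, that lies in the back half of the filled tote
- stamp_b_center (a point): centre of the smaller wooden block stamp, 28 x 34 x 20 mm, that lies in the front half of the filled tote
- handle_stamp_center (a point): centre (37 mm over the underside) of the wooden handle stamp, standing upright in the open right of the dark drawer cabinet (not the one behind by the jars): a block 31 x 37 x 21 mm (own x, y, z), above it a waist of 24 mm diameter to 40 mm and a round knob of 30 mm diameter to the top at 74 mm; 0.05 kg. Grip it round the knob 50 mm over its underside
- handle_stamp: the handle stamp; origin at the centre of its underside
- balm_tin: bystander: small grey round tin, 39 mm diameter, 16 mm high, origin at its underside
- ink_pad: bystander: flat black ink pad, 57 x 80 x 14 mm, origin at its underside
There are look-alikes about, which are no part of the job. What is shaped like the handle_stamp but turquoise or yellow is not meant.

How it is judged (in metres and radians):
On the way:
1. the empty tote is stacked on the filled one, turned half round, feet on the ribs, level, and let go (z of empty_tote_center in the frame of filled_tote_center between 0.0525 and 0.0575 m and horizontal distance between empty_tote_center and filled_tote_center below 0.007 m and x of empty_tote_front in the frame of filled_tote_center above 0.06 m and angle between empty_tote_center's own z axis and vertical below 0.04 rad and contact force between the fingers and empty_tote below 0.1 N), for 0.2 s.
At the end, for the whole second after the job is handed in: Top tote level (0.04 rad) on the filled one, front facing the other way, 55 mm (within 2.5) above it, centres within 7 mm; handle stamp upright (0.1 rad) on the top tote's floor; both block stamps still in the upright lower tote; all at rest (z of empty_tote_center in the frame of filled_tote_center between 0.0525 and 0.0575 m and horizontal distance between empty_tote_center and filled_tote_center below 0.007 m and x of empty_tote_front in the frame of filled_tote_center above 0.06 m and angle between each of empty_tote_center, filled_tote_center's own z axis and vertical below 0.04 rad and z of handle_stamp_center in the frame of empty_tote_center between 0.006 and 0.013 m and x of handle_stamp_center in the frame of empty_tote_center between -0.06 and 0.06 m and y of handle_stamp_center in the frame of empty_tote_center between -0.02 and 0.02 m and angle between handle_stamp_center's own z axis and vertical below 0.1 rad and z of each of stamp_a_center, stamp_b_center in the frame of filled_tote_center below 0 m and horizontal distance between each of stamp_a_center, stamp_b_center and filled_tote_center below 0.065 m and linear speed of each of empty_tote, handle_stamp below 0.01 m/s); the robot touches nothing.
It fails at once if the filled tote is moved by more than 40 mm (distance of filled_tote from where it was at the start of the episode above 0.04 m).
It fails at once if the tin or the ink pad is moved by more than 30 mm (distance of any of balm_tin, ink_pad from where it was at the start of the episode above 0.03 m).
It fails at once if the empty tote is slammed or pressed on the filled one with more than 60 N (contact force between empty_tote and filled_tote above 60 N).
It fails at once if the empty tote is dropped: it moves faster than 0.5 m/s while the fingers do not touch it (a fall of about 13 mm) (contact force between the fingers and empty_tote below 0.01 N and linear speed of empty_tote above 0.5 m/s).
It fails at once if the handle stamp is dropped: it moves faster than 0.5 m/s while the fingers do not touch it (a fall of about 13 mm) (contact force between the fingers and handle_stamp below 0.01 N and linear speed of handle_stamp above 0.5 m/s).
It also fails if it takes over 62 s, if anything falls off the work surface, if the arm or the gripper's body presses on something with over 40 N, if the wrist force passes 120 N, or if a joint passes its speed limit or range.

## Working session

There is one attempt and no reset: what is moved stays moved. The work goes in short steps, Python scripts to look and compute and a shell command to move; the robot and the scene stay as the last step left them, time stands still between calls to the robot, and variables do not carry over. Pictures are saved under pics/ and viewed, at most 10 in all, crops included, and the job is handed in when it is done.

```bash
mkdir -p pics; ls
cat > h.py <<'E'
import numpy as np,cv2
from cell import env,cams
def info(n):
    i=cams.camera_info(n);return i,cv2.Rodrigues(np.array(i['rvec'],float))[0],np.array(i['tvec'],float)
def snap(n,f=None):
    I=info(n);im=np.array(cams.read_camera(n))
    if f: cv2.imwrite(f'pics/{f}.png',im[:,:,::-1])
    return im,I
def ray(I,px,fish=False):
    i,R,t=I;p=np.atleast_2d(np.array(px,float))
    a=(p-[i['cx'],i['cy']])/[i['fx'],i['fy']]
    if fish:
        r=np.linalg.norm(a,axis=1,keepdims=True)+1e-12
        d=np.hstack([a/r*np.sin(r),np.cos(r)])
    else: d=np.hstack([a,np.ones((len(a),1))])
    return -R.T@t,d@R
def onplane(I,px,z,fish=False):
    c,d=ray(I,px,fish);return c+d*((z-c[2])/d[:,2:])
def proj(I,P,fish=False):
    i,R,t=I;q=np.atleast_2d(P)@R.T+t
    if fish:
        rr=np.linalg.norm(q[:,:2],axis=1);a=q[:,:2]/rr[:,None]*np.arctan2(rr,q[:,2])[:,None]
    else:a=q[:,:2]/q[:,2:]
    return a*[i['fx'],i['fy']]+[i['cx'],i['cy']]
E
python3 - <<'E'
from h import *
a,_=snap('top','top');b,_=snap('side','side');c,_=snap('wrist','w0')
m=np.vstack([np.hstack([a,b])])
for n in('top','side','wrist'):
    I=info(n);print(n,I[0]['fx'],-I[1].T@I[2],I[1][2])
o=env.get_obs();print(o['tool_pos'],o['tool_rot'],o['force'],o['time_s'])
for n,x in(('top2',a),('side2',b)):cv2.imwrite(f'pics/{n}.png',cv2.resize(x,(800,600),interpolation=cv2.INTER_CUBIC)[:,:,::-1])
E
```

```text
pics
top 355.58688986503535 [ 0.41281386 -0.02286361  0.93176903] [ 0.14898921  0.01534859 -0.9887197 ]
side 405.0236065320631 [0.42598918 0.72338683 0.61825956] [ 0.13883911 -0.79108549 -0.59574109]
wrist 297.3186396354542 [ 0.22161569 -0.61542911  0.38428655] [-0.25273371 -0.05985812 -0.96568249]
[ 0.15169167 -0.63164677  0.2387212 ] [-1.79916445e+02  5.49939633e-03  1.35103778e+01] [-0.28684117  0.17682103 -0.21616098] 0.15
```

View pics/top2.png

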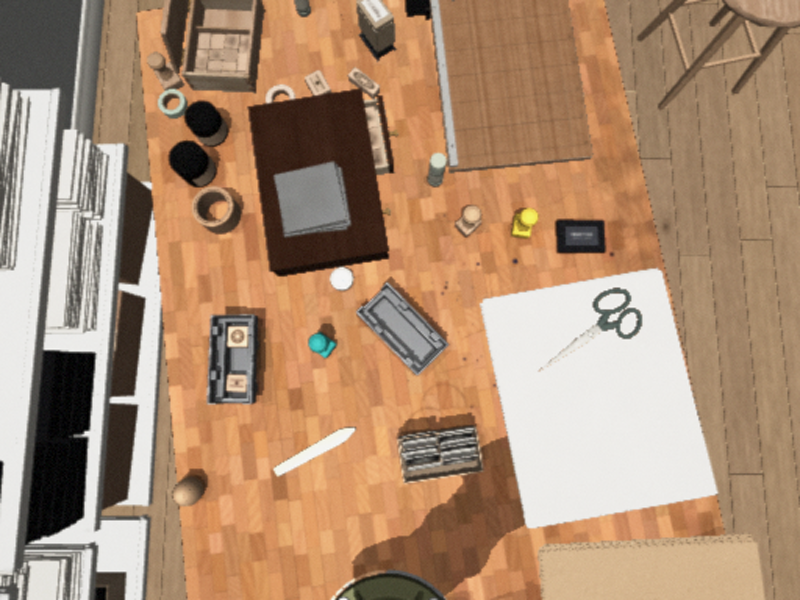

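View pics/side2.png

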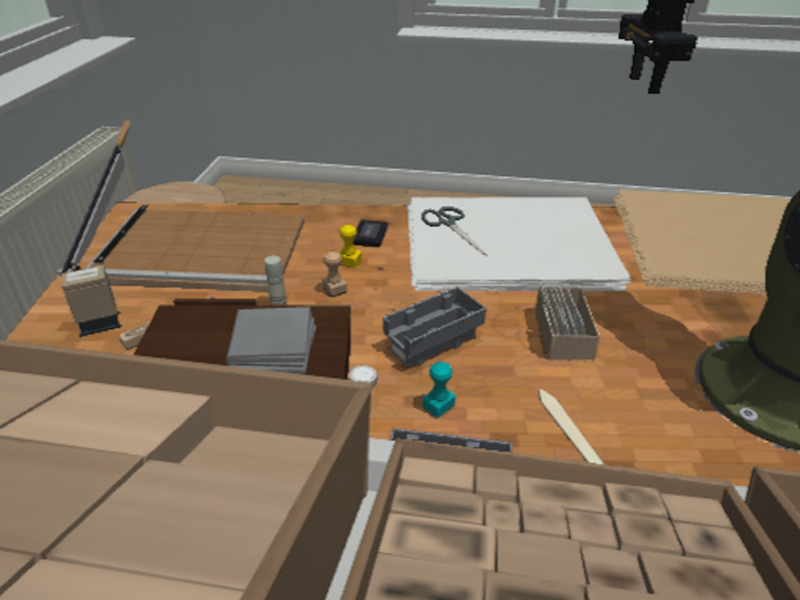

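The top view shows the empty tote at (402,328), the filled tote at (234,359) and the wooden handle stamp at (469,219). The ink pad is at (580,236) and the tin at (342,279). Next I'll crop closer to tell the front ends apart.

Run:
```python
from h import *
a=cv2.imread('pics/top.png');b=cv2.imread('pics/side.png')
f=lambda im,x0,y0,x1,y1:cv2.resize(im[y0:y1,x0:x1],(400,300),interpolation=cv2.INTER_CUBIC)
m=np.vstack([np.hstack([f(a,220,174,300,234),f(a,106,193,186,253)]),np.hstack([f(b,238,178,318,238),f(a,272,114,352,174)])])
cv2.imwrite('pics/crop.png',m)
I=info('top')
g=a.astype(int);sat=g.max(2)-g.min(2);br=g.mean(2)
for n,(x0,y0,x1,y1) in dict(empty=(222,176,292,242),filled=(128,196,172,264)).items():
    mk=np.zeros(br.shape,np.uint8);mk[y0:y1,x0:x1]=(sat<40)[y0:y1,x0:x1]
    mk=cv2.morphologyEx(mk,cv2.MORPH_OPEN,np.ones((2,2)))
    c=max(cv2.findContours(mk,0,2)[0],key=cv2.contourArea);h=cv2.convexHull(c)[:,0]
    for z in(.06,0.03):
        P=onplane(I,h,z)[:,:2].astype(np.float32)*1000
        r=cv2.minAreaRect(P);print(n,z,r,cv2.boxPoints(r).round().tolist())
for nm,px,z in(('stampbase',(299,150),0.01),('knob',(301.5,137),.06),('tin',(219,178.5),.016),('pad',(371,151),.014)):print(nm,onplane(I,px,z))
```

```text
empty 0.06 ((491.74920654296875, -25.357192993164062), (138.4910430908203, 70.69446563720703), 43.914005279541016) [[417.0, -48.0], [466.0, -99.0], [566.0, -3.0], [517.0, 48.0]]
empty 0.03 ((494.4655456542969, -25.442977905273438), (143.25689697265625, 73.12722778320312), 43.91398620605469) [[418.0, -49.0], [468.0, -101.0], [571.0, -2.0], [521.0, 51.0]]
filled 0.06 ((443.91400146484375, 237.89706420898438), (139.0847930908203, 80.95469665527344), 0.566618025302887) [[374.0, 278.0], [375.0, 197.0], [514.0, 198.0], [513.0, 279.0]]
filled 0.03 ((444.9842224121094, 246.8705596923828), (143.87106323242188, 83.74055480957031), 0.566620945930481) [[373.0, 288.0], [373.0, 204.0], [517.0, 206.0], [517.0, 289.0]]
stampbase [[ 0.65790526 -0.13437668  0.01      ]]
knob [[ 0.67842154 -0.13528166  0.06      ]]
tin [[0.5801707  0.07704831 0.016     ]]
pad [[ 0.65351264 -0.32352741  0.014     ]]
```

View pics/crop.png

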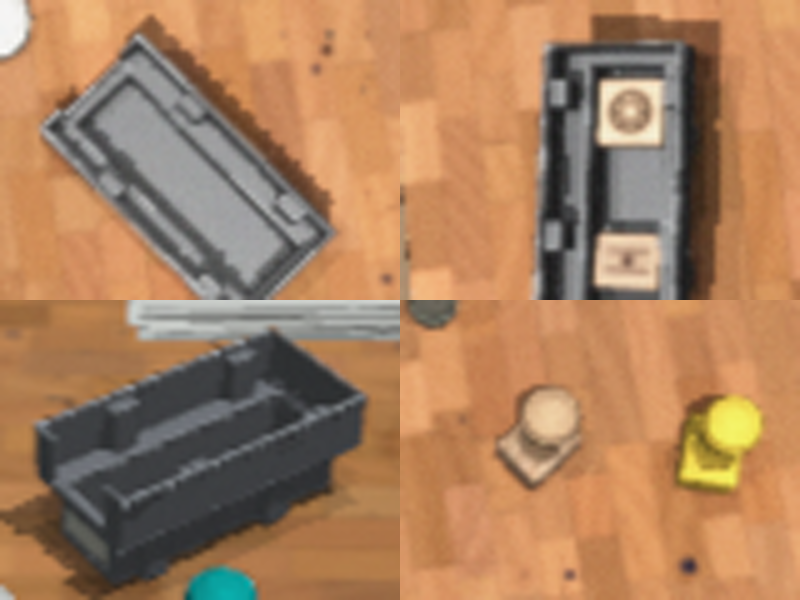

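The crops show the empty tote's scoop at its far-left end (heading about +44°). The filled tote's back, where stamp_a lies with a rib 25 mm from the end, faces +x, so its heading is about 0.6°. I'll move over the empty tote and check from there.

```bash
python3 -m pendant '[{"tx":0.72,"ty":-0.78,"claw":0},{"tx":0.72,"ty":-0.78},{"tx":0.72,"ty":-0.78},{"tx":0.72,"ty":-0.78},{"tx":0.72,"ty":-0.78},{"tx":0.72,"ty":-0.78},{"tx":0.72,"ty":-0.78}]' 30; python3 -m pendant '[{"tx":0.72,"ty":-0.78},{"tx":0.72,"ty":-0.78},{"tx":0.72,"ty":-0.78},{"tx":0.72,"ty":-0.78},{"tx":0.72,"ty":-0.78},{"tx":0.5,"ty":-0.5},{}]'; python3 -m pendant '[{"spin":-0.95},{"spin":-0.95},{"spin":-0.95},{"spin":-0.95},{"spin":-0.95},{"spin":-0.95},{"spin":-0.95},{"spin":-0.95},{},{}]'
python3 - <<'E'
from h import *
a,I=snap('wrist','w1');o=env.get_obs();print(o['tool_pos'],o['tool_rot'],np.round(o['qpos']),o['force'])
# predicted rim corners, empty: 
c=np.array([.4917,-.0254]);th=np.radians(43.9);u=np.array([np.cos(th),np.sin(th)]);v=np.array([-u[1],u[0]])
P=[np.r_[c+s*.07*u+w*.035*v,.06] for s,w in((1,1),(1,-1),(-1,-1),(-1,1))]
p=proj(I,P,True);print(p.round())
cv2.imwrite('pics/w1b.png',cv2.resize(a[:,:,::-1],(800,600),interpolation=cv2.INTER_CUBIC))
E
```

```text
[ 0.15175073 -0.63171726  0.23888583] [-1.79932939e+02  5.40273720e-03  1.35133051e+01] [77. 18. -4. 83.  1. 79. -3.] [-0.68136078 -0.64722179 -0.51119845]
[[-40. -68.]
 [-17. -94.]
 [ -9. -62.]
 [-34. -33.]]invalid input at $[0]: expected keys tx, ty, tz, spin, claw
invalid input at $[0]: expected keys tx, ty, tz, spin, claw
invalid input at $[0]: expected keys tx, ty, tz, spin, claw
```

View pics/w1b.png

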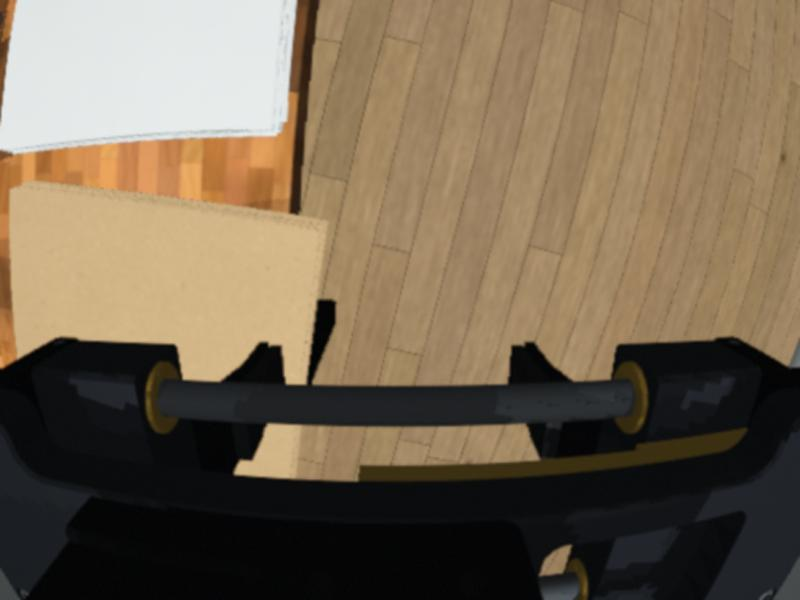

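The calls were refused because every row needs all five keys, so the arm hasn't moved. The picture shows the wrist camera looking ahead along tool x, with the fingers at the bottom.

```bash
python3 -m pendant '[{"tx":0.72,"ty":-0.78,"tz":0,"spin":0,"claw":0},{"tx":0.72,"ty":-0.78,"tz":0,"spin":0,"claw":0},{"tx":0.72,"ty":-0.78,"tz":0,"spin":0,"claw":0},{"tx":0.72,"ty":-0.78,"tz":0,"spin":0,"claw":0},{"tx":0.72,"ty":-0.78,"tz":0,"spin":0,"claw":0},{"tx":0.72,"ty":-0.78,"tz":0,"spin":0,"claw":0},{"tx":0.72,"ty":-0.78,"tz":0,"spin":0,"claw":0}]' 30; python3 -m pendant '[{"tx":0.72,"ty":-0.78,"tz":0,"spin":0,"claw":0},{"tx":0.72,"ty":-0.78,"tz":0,"spin":0,"claw":0},{"tx":0.72,"ty":-0.78,"tz":0,"spin":0,"claw":0},{"tx":0.72,"ty":-0.78,"tz":0,"spin":0,"claw":0},{"tx":0.5,"ty":-0.6,"tz":0,"spin":0,"claw":0},{"tx":0,"ty":0,"tz":0,"spin":0,"claw":0}]'; python3 -m pendant '[{"tx":0,"ty":0,"tz":0,"spin":-0.95,"claw":0},{"tx":0,"ty":0,"tz":0,"spin":-0.95,"claw":0},{"tx":0,"ty":0,"tz":0,"spin":-0.95,"claw":0},{"tx":0,"ty":0,"tz":0,"spin":-0.95,"claw":0},{"tx":0,"ty":0,"tz":0,"spin":-0.95,"claw":0},{"tx":0,"ty":0,"tz":0,"spin":-0.95,"claw":0},{"tx":0,"ty":0,"tz":0,"spin":-0.95,"claw":0},{"tx":0,"ty":0,"tz":0,"spin":-0.95,"claw":0},{"tx":0,"ty":0,"tz":0,"spin":0,"claw":0}]'
python3 - <<'E'
from h import *
a,I=snap('wrist','w1');o=env.get_obs();print(o['tool_pos'],o['tool_rot'],np.round(o['qpos']),o['force'])
c=np.array([.4917,-.0254]);th=np.radians(43.9);u=np.array([np.cos(th),np.sin(th)]);v=np.array([-u[1],u[0]])
P=[np.r_[c+s*.07*u+w*.035*v,.06] for s,w in((1,1),(1,-1),(-1,-1),(-1,1))]
p=proj(I,P,True);print(p.round())
b=cv2.resize(a[:,:,::-1],(800,600),interpolation=cv2.INTER_CUBIC)
for q in p: cv2.circle(b,tuple(int(x*1.5625) for x in q),4,(0,0,255),1)
cv2.imwrite('pics/w1b.png',b)
E
```

```text
time_s: 1.08
tool_pos: [0.3337, -0.306, 0.2396]
tool_rot: [180.0, -0.0, 13.5]
force: [1.2, 0.2, 0.6]
grip_width: 0.087
grasp_force: 0.0
time_s: 1.82
tool_pos: [0.4549, -0.0838, 0.2397]
tool_rot: [-180.0, -0.0, 13.9]
force: [0.0, -0.0, 0.1]
grip_width: 0.0869
grasp_force: 0.0
time_s: 2.95
tool_pos: [0.4535, -0.0884, 0.2394]
tool_rot: [-180.0, 0.0, 43.8]
force: [-0.0, 1.2, -0.3]
grip_width: 0.087
grasp_force: 0.0
[ 0.45355459 -0.08821     0.23941292] [-1.79998835e+02  2.92453456e-02  4.37669164e+01] [ 46.  -4. -36. 107.  -2.  76. -36.] [ 0.14936863 -0.57970847 -0.39452712]
[[203.  52.]
 [267.  51.]
 [267. 177.]
 [205. 177.]]
```

View pics/w1b.png

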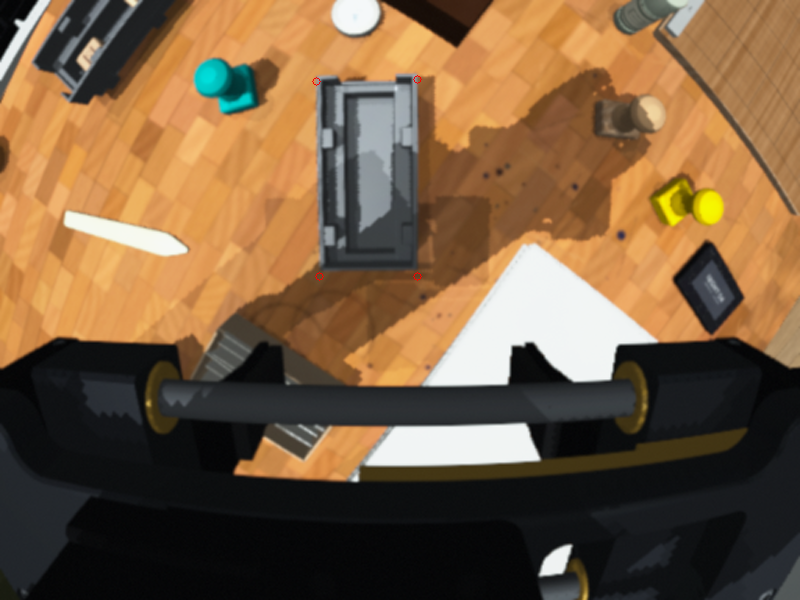

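The wrist view shows the empty tote at (320–417, 77–269), within a few pixels of the prediction and lined up with the tool. Its scoop is at the far end.

```bash
cat >> h.py <<'E'
def togo(x,y,yaw):
    o=env.get_obs();p=o['tool_pos'];a=np.radians(o['tool_rot'][2]);d=np.array([x,y])-p[:2]
    print('mm tx,ty',1000*(d@[np.cos(a),np.sin(a)]),1000*(d@[np.sin(a),-np.cos(a)]),'spin deg',o['tool_rot'][2]-yaw,'z',p[2],'q',np.round(o['qpos']),'F',np.round(o['force'],1),'w',o['grip_width'])
E
python3 - <<'E'
from h import *
I=info('wrist')
q=np.array([(320,78),(417,77),(417,268),(321.5,269)])/1.5625
P=onplane(I,q,.06,True)[:,:2];print(P.round(4))
print(np.linalg.norm(P-np.roll(P,1,0),axis=1)); c=P.mean(0)
d=P[0]+P[1]-P[2]-P[3];th=np.degrees(np.arctan2(d[1],d[0]));print(c,th);togo(*c,th)
E
```

```text
[[ 0.5215  0.0484]
 [ 0.5676 -0.0006]
 [ 0.4699 -0.0947]
 [ 0.4222 -0.0456]]
[0.13671615 0.06729477 0.13563651 0.06852296]
[ 0.49529837 -0.02313349] 43.67723298960269
mm tx,ty 75.1608081547577 -18.12036858091665 spin deg 0.08968336609513017 z 0.23941291937026699 q [ 46.  -4. -36. 107.  -2.  76. -36.] F [ 0.1 -0.6 -0.4] w 0.0869184418887135
```

```bash
python3 -m pendant '[{"tx":0.73,"ty":-0.18,"tz":0,"spin":0,"claw":0},{"tx":0.73,"ty":-0.19,"tz":0,"spin":0,"claw":0},{"tx":0,"ty":0,"tz":0.8,"spin":0,"claw":0},{"tx":0,"ty":0,"tz":0.8,"spin":0,"claw":0},{"tx":0,"ty":0,"tz":0.5,"spin":0,"claw":0},{"tx":0,"ty":0,"tz":0,"spin":0,"claw":0},{"tx":0,"ty":0,"tz":0,"spin":0,"claw":0}]'
python3 - <<'E'
from h import *
togo(.4937,-.024,43.7)
E
```

```text
time_s: 3.88
tool_pos: [0.4944, -0.0237, 0.1356]
tool_rot: [179.9, -0.0, 43.9]
force: [-0.8, 0.5, 0.2]
grip_width: 0.0871
grasp_force: 0.0
mm tx,ty -0.7705324870960871 -0.26757359713411594 spin deg 0.16468738895715518 z 0.1356008663243521 q [ 40.   7. -42. 111.   5.  64. -51.] F [-0.8  0.5  0.2] w 0.08714031054614783
```

```bash
python3 -m pendant '[{"tx":0,"ty":0,"tz":0.6,"spin":0,"claw":0},{"tx":0,"ty":0,"tz":0.6,"spin":0,"claw":0},{"tx":0,"ty":0,"tz":0.4,"spin":0,"claw":0},{"tx":0,"ty":0,"tz":0.23,"spin":0,"claw":0},{"tx":0,"ty":0,"tz":0,"spin":0,"claw":0},{"tx":0,"ty":0,"tz":0,"spin":0,"claw":0}]'; python3 -m pendant '[{"tx":0,"ty":0,"tz":0,"spin":0,"claw":0.5},{"tx":0,"ty":0,"tz":0,"spin":0,"claw":0.5},{"tx":0,"ty":0,"tz":0,"spin":0,"claw":0.5},{"tx":0,"ty":0,"tz":0,"spin":0,"claw":0.5},{"tx":0,"ty":0,"tz":0,"spin":0,"claw":0.5}]' 20
```

```text
time_s: 4.62
tool_pos: [0.4947, -0.0235, 0.0442]
tool_rot: [179.9, -0.1, 43.9]
force: [-0.0, -1.2, 0.2]
grip_width: 0.0868
grasp_force: 0.0
time_s: 5.25
tool_pos: [0.4938, -0.0233, 0.0433]
tool_rot: [180.0, 0.0, 43.9]
force: [-1.5, 0.1, 4.8]
grip_width: 0.0681
grasp_force: 20.0
```

```bash
python3 -m pendant '[{"tx":0,"ty":0,"tz":-0.3,"spin":0,"claw":0.5},{"tx":0,"ty":0,"tz":-0.6,"spin":0,"claw":0.5},{"tx":0,"ty":0,"tz":-0.8,"spin":0,"claw":0.5},{"tx":0,"ty":0,"tz":-0.8,"spin":0,"claw":0.5},{"tx":0,"ty":0,"tz":-0.8,"spin":0,"claw":0.5},{"tx":0,"ty":0,"tz":-0.6,"spin":0,"claw":0.5},{"tx":0,"ty":0,"tz":-0.3,"spin":0,"claw":0.5},{"tx":0,"ty":0,"tz":0,"spin":0,"claw":0.5}]'
python3 - <<'E'
from h import *
togo(.41,.15,0.6)
E
```

```text
time_s: 6.25
tool_pos: [0.494, -0.0234, 0.2536]
tool_rot: [179.9, -0.0, 43.9]
force: [-0.3, -0.1, -2.5]
grip_width: 0.0679
grasp_force: 20.0
mm tx,ty 59.7696625987989 -183.21939980034017 spin deg 43.310300814374735 z 0.25359538045145724 q [ 42.   1. -42. 102.   0.  77. -46.] F [-0.3 -0.1 -2.5] w 0.06786992888575888
```

```bash
python3 -m pendant '[{"tx":0.1,"ty":-0.3,"tz":0,"spin":0,"claw":0.5},{"tx":0.2,"ty":-0.6,"tz":0,"spin":0,"claw":0.5},{"tx":0.2,"ty":-0.6,"tz":0,"spin":0,"claw":0.5},{"tx":0.2,"ty":-0.6,"tz":0,"spin":0,"claw":0.5},{"tx":0.2,"ty":-0.6,"tz":0,"spin":0,"claw":0.5},{"tx":0.2,"ty":-0.6,"tz":0,"spin":0,"claw":0.5},{"tx":0.1,"ty":-0.36,"tz":0,"spin":0,"claw":0.5}]'; python3 -m pendant '[{"tx":0,"ty":0,"tz":0,"spin":0.6,"claw":0.5},{"tx":0,"ty":0,"tz":0,"spin":0.9,"claw":0.5},{"tx":0,"ty":0,"tz":0,"spin":1,"claw":0.5},{"tx":0,"ty":0,"tz":0,"spin":1,"claw":0.5},{"tx":0,"ty":0,"tz":0,"spin":1,"claw":0.5},{"tx":0,"ty":0,"tz":0,"spin":1,"claw":0.5},{"tx":0,"ty":0,"tz":0,"spin":1,"claw":0.5},{"tx":0,"ty":0,"tz":0,"spin":1,"claw":0.5},{"tx":0,"ty":0,"tz":0,"spin":1,"claw":0.5},{"tx":0,"ty":0,"tz":0,"spin":0.9,"claw":0.5}]'; python3 -m pendant '[{"tx":0,"ty":0,"tz":0,"spin":0.9,"claw":0.5},{"tx":0,"ty":0,"tz":0,"spin":0.53,"claw":0.5},{"tx":0,"ty":0,"tz":0,"spin":0,"claw":0.5},{"tx":0,"ty":0,"tz":0,"spin":0,"claw":0.5}]'
python3 - <<'E'
from h import *
togo(.444,.244,0.6)
a,I=snap('wrist','w2');o=env.get_obs()
c=np.array([.444,.244]);th=np.radians(.6);u=np.array([np.cos(th),np.sin(th)]);v=np.array([-u[1],u[0]])
def box(c,z):return [np.r_[c+s*.07*u+w*.035*v,z] for s,w in((1,1),(1,-1),(-1,-1),(-1,1))]
b=cv2.resize(a[:,:,::-1],(800,600),interpolation=cv2.INTER_CUBIC)
for c,z in((c,.06),(o['tool_pos'][:2],o['tool_pos'][2]+.017)):
    p=proj(I,box(c,z),True);print((p*1.5625).round(1).tolist())
    for q in p: cv2.circle(b,tuple(int(x*1.5625) for x in q),4,(0,0,255),1)
cv2.imwrite('pics/w2b.png',b)
E
```

```text
time_s: 7.12
tool_pos: [0.4082, 0.1524, 0.2524]
tool_rot: [180.0, 0.1, 44.1]
force: [-0.8, -0.8, -2.0]
grip_width: 0.0679
grasp_force: 20.0
time_s: 8.38
tool_pos: [0.4095, 0.1501, 0.2526]
tool_rot: [180.0, 0.0, 6.2]
force: [-0.1, -0.9, -1.3]
grip_width: 0.0683
grasp_force: 20.0
time_s: 8.88
tool_pos: [0.4099, 0.15, 0.2529]
tool_rot: [180.0, 0.0, 0.6]
force: [0.8, -0.7, -2.1]
grip_width: 0.0681
grasp_force: 20.0
mm tx,ty 35.09256522658305 -93.62274051314486 spin deg 0.02020689640571205 z 0.2529219150802183 q [  41.  -12.  -56.  109.  -10.   78. -102.] F [ 0.8 -0.7 -2.1] w 0.06807306052031857
[[223.8, 139.9], [314.3, 134.0], [319.3, 319.6], [233.8, 319.0]]
[[270.3, 187.1], [519.8, 187.0], [484.1, 562.4], [306.6, 562.4]]
```

View pics/w2b.png

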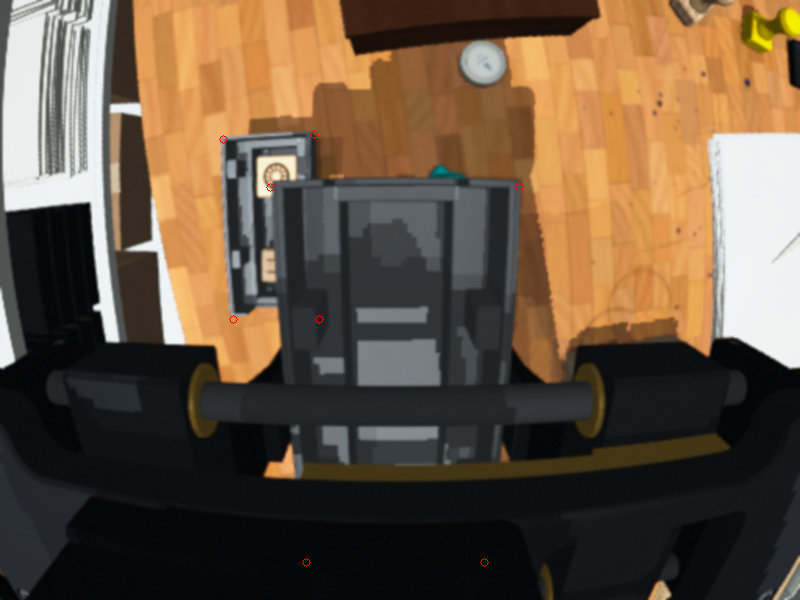

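The held tote's far rim corners are at (272,184) and (519,181). The filled tote's are at about (223,137), (315,132) and (233,314). I'll refine these by ray casting.

Run:
```python
from h import *
I=info('wrist')
q=np.array([(223,137),(315,132),(233,315)])/1.5625
P=onplane(I,q,.06,True)[:,:2];print('filled',P.round(4),np.linalg.norm(P[0]-P[1]),np.linalg.norm(P[0]-P[2]))
print(np.degrees(np.arctan2(*(P[0]-P[2])[::-1])),'center',(P[1]+P[2])/2)
z=env.get_obs()['tool_pos'][2]+.016
print('held',onplane(I,np.array([(272,184),(519,181)])/1.5625,z,True),env.get_obs()['tool_pos'])
a=cv2.imread('pics/w2.png');t=cv2.imread('pics/top.png')
A=cv2.resize(a[75:215,130:210],(400,600),interpolation=cv2.INTER_CUBIC)  #x5, y4.29
B=cv2.resize(t[195:265,125:175],(400,600),interpolation=cv2.INTER_CUBIC) #x8, y8.57
cv2.imwrite('pics/cr2.png',np.hstack([A,B]))
```

```text
filled [[0.516  0.2804]
 [0.5159 0.2092]
 [0.377  0.2787]] 0.0711833391236054 0.13896670940470826
0.7020313650510743 center [0.44645171 0.24397493]
held [[0.48046497 0.18553506 0.26895357]
 [0.48201803 0.11578983 0.26895357]] [0.40994231 0.15003337 0.25295357]
```

View pics/cr2.png

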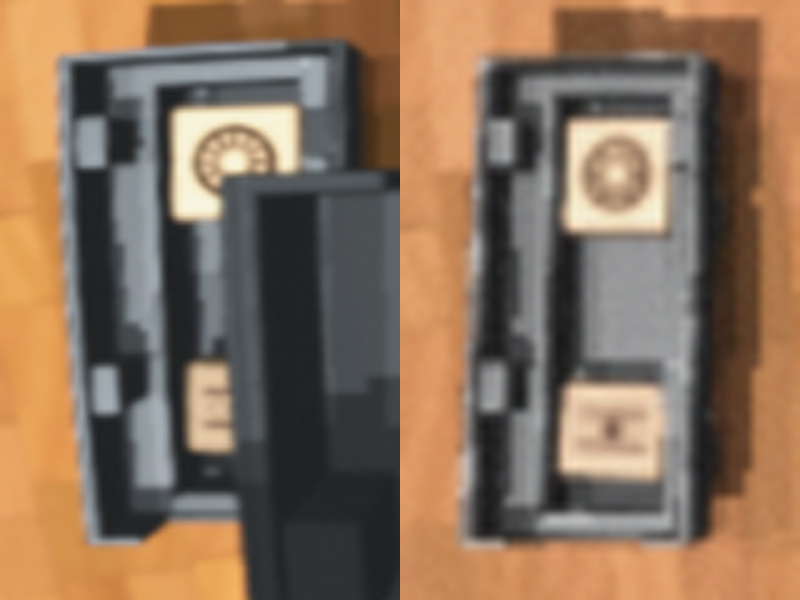

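The rim corners are now clear in both crops. In raw pixels the wrist view has TL (142.4,88.5), TR (198.8,84.8) and BL (147.6,201.6). The top view has (134.8,202), (163.1,201.8), (161.5,258.6) and (133.1,258.4).

Run:
```python
from h import *
def rep(n,P):
    u=P[0]-P[3];print(n,P.round(4).tolist(),'len',np.linalg.norm(P[0]-P[3]).round(4),'w',np.linalg.norm(P[0]-P[1]).round(4),'c',((P[1]+P[3])/2).round(4),'yaw',np.degrees(np.arctan2(u[1],u[0])))
W=onplane(info('wrist'),[(142.4,88.5),(198.8,84.8),(147.6,201.6)],.06,True)[:,:2]
rep('wrist',W[[0,1,1,2]])
rep('top',onplane(info('top'),[(134.8,202),(163.1,201.8),(161.5,258.6),(133.1,258.4)],.06)[:,:2])
```

```text
wrist [[0.515, 0.2808], [0.5156, 0.2125], [0.5156, 0.2125], [0.377, 0.2808]] len 0.138 w 0.0684 c [0.4463 0.2466] yaw 0.024249282132167795
top [[0.5133, 0.2805], [0.5138, 0.21], [0.3756, 0.2087], [0.3759, 0.2777]] len 0.1374 w 0.0704 c [0.4449 0.2439] yaw 1.1444088862874984
```

```bash
python3 -m pendant '[{"tx":0.1,"ty":-0.3,"tz":0,"spin":0,"claw":0.5},{"tx":0.2,"ty":-0.5,"tz":0,"spin":0,"claw":0.5},{"tx":0.2,"ty":-0.5,"tz":0,"spin":0,"claw":0.5},{"tx":0.1,"ty":-0.4,"tz":0,"spin":0,"claw":0.5},{"tx":0.1,"ty":-0.2,"tz":0,"spin":0,"claw":0.5},{"tx":0,"ty":0,"tz":0.5,"spin":0,"claw":0.5},{"tx":0,"ty":0,"tz":0.7,"spin":0,"claw":0.5},{"tx":0,"ty":0,"tz":0.7,"spin":0,"claw":0.5},{"tx":0,"ty":0,"tz":0.5,"spin":0,"claw":0.5},{"tx":0,"ty":0,"tz":0,"spin":0,"claw":0.5}]'
python3 - <<'E'
from h import *
togo(.444,.245,0.6)
E
```

```text
time_s: 10.18
tool_pos: [0.4427, 0.2445, 0.1313]
tool_rot: [180.0, 0.3, 0.6]
force: [-0.0, -0.9, -1.1]
grip_width: 0.068
grasp_force: 20.0
mm tx,ty 1.2950411920515923 -0.47623079714581457 spin deg 0.0059207577820248325 z 0.13127029572514742 q [  28.   16.  -67.  109.   16.   66. -134.] F [-0.  -0.9 -1.1] w 0.06804166986605069
```

```bash
python3 -m pendant '[{"tx":0.02,"ty":-0.01,"tz":0.2,"spin":0,"claw":0.5},{"tx":0,"ty":0,"tz":0.2,"spin":0,"claw":0.5},{"tx":0,"ty":0,"tz":0.08,"spin":0,"claw":0.5},{"tx":0,"ty":0,"tz":0,"spin":0,"claw":0.5},{"tx":0,"ty":0,"tz":0,"spin":0,"claw":0.5},{"tx":0,"ty":0,"tz":0,"spin":0,"claw":0.5}]'
python3 - <<'E'
from h import *
togo(.444,.245,0.6)
snap('top','t3');snap('side','s3')
t=cv2.imread('pics/t3.png');s=cv2.imread('pics/s3.png')
f=lambda im,x0,y0,w,h,W,H:cv2.resize(im[y0:y0+h,x0:x0+w],(W,H),interpolation=cv2.INTER_CUBIC)
cv2.imwrite('pics/c3.png',np.hstack([f(t,110,180,80,120,400,600),f(s,240,220,100,150,400,600)]))
E
```

```text
time_s: 10.92
tool_pos: [0.4452, 0.246, 0.1093]
tool_rot: [-180.0, -0.0, 0.6]
force: [0.8, -0.8, -2.0]
grip_width: 0.0681
grasp_force: 20.0
mm tx,ty -1.2441932816181487 0.958406771587417 spin deg -0.013700638786900088 z 0.10930508500323545 q [  27.   18.  -66.  110.   19.   63. -136.] F [ 0.8 -0.8 -2. ] w 0.0680920567878651
```

View pics/c3.png

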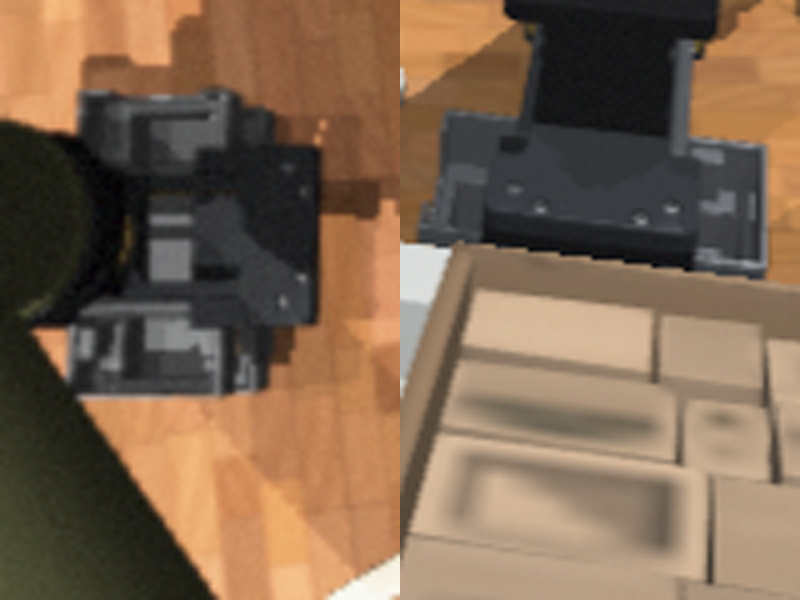

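In the top view the held tote's rim corners are at raw (126,198.4), (156.4,198.4), (154.4,259) and (123.6,258.6). Measuring them with the same camera gives the held tote relative to the filled one.

Run:
```python
from h import *
P=onplane(info('top'),[(126,198.4),(156.4,198.4),(154.4,259),(123.6,258.6)],.1253)[:,:2]
print(P.round(4),P.mean(0),'len',np.linalg.norm(P[0]-P[3]),np.linalg.norm(P[1]-P[2]),'w',np.linalg.norm(P[0]-P[1]));u=P[0]-P[3]+P[1]-P[2];print(np.degrees(np.arctan2(u[1],u[0])))
```

```text
[[0.5142 0.2785]
 [0.5141 0.2083]
 [0.3775 0.2072]
 [0.3782 0.2766]] [0.44598197 0.24265245] len 0.13592640243070944 0.13661709345785425 w 0.07015545263243234
0.632449497660727
```

```bash
python3 -m pendant '[{"tx":-0.018,"ty":-0.006,"tz":0.04,"spin":0,"claw":0.5},{"tx":0,"ty":0,"tz":0.04,"spin":0,"claw":0.5},{"tx":0,"ty":0,"tz":0.02,"spin":0,"claw":0.5},{"tx":0,"ty":0,"tz":0,"spin":0,"claw":0.5},{"tx":0,"ty":0,"tz":0,"spin":0,"claw":0.5}]'; python3 -m pendant '[{"tx":0,"ty":0,"tz":0.02,"spin":0,"claw":0.5},{"tx":0,"ty":0,"tz":0,"spin":0,"claw":0.5},{"tx":0,"ty":0,"tz":0.02,"spin":0,"claw":0.5},{"tx":0,"ty":0,"tz":0,"spin":0,"claw":0.5},{"tx":0,"ty":0,"tz":0,"spin":0,"claw":0.5}]'
python3 - <<'E'
from h import *
togo(.4443,.2463,0.6)
E
```

```text
time_s: 11.65
tool_pos: [0.4441, 0.2462, 0.104]
tool_rot: [180.0, 0.0, 0.6]
force: [0.5, -1.2, -3.1]
grip_width: 0.0679
grasp_force: 20.0
time_s: 12.28
tool_pos: [0.4441, 0.2462, 0.102]
tool_rot: [180.0, 0.0, 0.6]
force: [-0.7, -0.0, -2.7]
grip_width: 0.0678
grasp_force: 20.0
mm tx,ty 0.1634611704152536 -0.12767953783677424 spin deg -0.00760302989352335 z 0.10200173129218688 q [  26.   19.  -65.  111.   19.   63. -137.] F [-0.7 -0.  -2.7] w 0.06777105331978196
```

```bash
for i in 1; do python3 -m pendant '[{"tx":0,"ty":0,"tz":0.02,"spin":0,"claw":0.5},{"tx":0,"ty":0,"tz":0,"spin":0,"claw":0.5}]'; python3 -m pendant '[{"tx":0,"ty":0,"tz":0.02,"spin":0,"claw":0.5},{"tx":0,"ty":0,"tz":0,"spin":0,"claw":0.5},{"tx":0,"ty":0,"tz":0,"spin":0,"claw":0.5}]'; done
```

```text
time_s: 12.52
tool_pos: [0.4441, 0.2461, 0.1009]
tool_rot: [180.0, 0.0, 0.6]
force: [0.3, 0.6, -1.9]
grip_width: 0.0676
grasp_force: 20.0
time_s: 12.9
tool_pos: [0.4441, 0.2461, 0.1]
tool_rot: [180.0, 0.0, 0.6]
force: [-1.2, -0.1, -1.6]
grip_width: 0.0681
grasp_force: 20.0
```

```bash
python3 -m pendant '[{"tx":0,"ty":0,"tz":0.02,"spin":0,"claw":0.5},{"tx":0,"ty":0,"tz":0,"spin":0,"claw":0.5},{"tx":0,"ty":0,"tz":0,"spin":0,"claw":0.5}]'; python3 -m pendant '[{"tx":0,"ty":0,"tz":0.014,"spin":0,"claw":0.5},{"tx":0,"ty":0,"tz":0,"spin":0,"claw":0.5},{"tx":0,"ty":0,"tz":0,"spin":0,"claw":0.5}]'
```

```text
time_s: 13.28
tool_pos: [0.4441, 0.2462, 0.099]
tool_rot: [180.0, 0.0, 0.6]
force: [-1.1, -0.4, -2.2]
grip_width: 0.0678
grasp_force: 20.0
time_s: 13.65
tool_pos: [0.4442, 0.2462, 0.0983]
tool_rot: [180.0, -0.0, 0.6]
force: [0.4, -0.1, -1.2]
grip_width: 0.0677
grasp_force: 20.0
```

```bash
python3 -m pendant '[{"tx":0,"ty":0,"tz":0.01,"spin":0,"claw":0.5},{"tx":0,"ty":0,"tz":0,"spin":0,"claw":0.5},{"tx":0,"ty":0,"tz":0,"spin":0,"claw":0.5}]'; python3 -m pendant '[{"tx":0,"ty":0,"tz":0.01,"spin":0,"claw":0.5},{"tx":0,"ty":0,"tz":0,"spin":0,"claw":0.5},{"tx":0,"ty":0,"tz":0,"spin":0,"claw":0.5}]'
```

```text
time_s: 14.02
tool_pos: [0.4442, 0.2462, 0.0983]
tool_rot: [180.0, -0.0, 0.6]
force: [-2.1, -1.0, 6.4]
grip_width: 0.0683
grasp_force: 20.0
time_s: 14.4
tool_pos: [0.4442, 0.2463, 0.0983]
tool_rot: [179.9, -0.0, 0.6]
force: [-3.5, -2.6, 9.7]
grip_width: 0.0675
grasp_force: 20.0
```

Contact came at z = 0.0983, exactly the expected stacked height. I'll release and retreat.

```bash
python3 -m pendant '[{"tx":0,"ty":0,"tz":-0.01,"spin":0,"claw":0.2},{"tx":0,"ty":0,"tz":0,"spin":0,"claw":0.1},{"tx":0,"ty":0,"tz":0,"spin":0,"claw":0},{"tx":0,"ty":0,"tz":0,"spin":0,"claw":0},{"tx":0,"ty":0,"tz":0,"spin":0,"claw":0}]'; python3 -m pendant '[{"tx":0,"ty":0,"tz":-0.3,"spin":0,"claw":0},{"tx":0,"ty":0,"tz":-0.6,"spin":0,"claw":0},{"tx":0,"ty":0,"tz":-0.8,"spin":0,"claw":0},{"tx":0,"ty":0,"tz":-0.8,"spin":0,"claw":0},{"tx":0,"ty":0,"tz":-0.8,"spin":0,"claw":0},{"tx":0,"ty":0,"tz":-0.5,"spin":0,"claw":0},{"tx":0,"ty":0,"tz":0,"spin":0,"claw":0}]'
python3 - <<'E'
from h import *
togo(.6,-.02,0)
E
```

```text
time_s: 15.02
tool_pos: [0.4441, 0.2462, 0.0977]
tool_rot: [180.0, 0.0, 0.6]
force: [1.8, -0.8, 0.5]
grip_width: 0.0868
grasp_force: 0.0
time_s: 15.9
tool_pos: [0.445, 0.2472, 0.2903]
tool_rot: [-180.0, -0.3, 0.6]
force: [-0.1, -0.5, -0.6]
grip_width: 0.0873
grasp_force: 0.0
mm tx,ty 152.16612678980096 268.84115124896283 spin deg 0.603129518901193 z 0.29027048952888007 q [  38.    5.  -72.   97.    5.   82. -125.] F [-0.1 -0.5 -0.6] w 0.08733332384714793
```

```bash
python3 -m pendant '[{"tx":0.3,"ty":0.95,"tz":0,"spin":0,"claw":0},{"tx":0.3,"ty":0.95,"tz":0,"spin":0,"claw":0},{"tx":0.3,"ty":0.95,"tz":0,"spin":0,"claw":0},{"tx":0.3,"ty":0.95,"tz":0,"spin":0,"claw":0},{"tx":0.3,"ty":0.95,"tz":0,"spin":0,"claw":0},{"tx":0.3,"ty":0.95,"tz":0,"spin":0,"claw":0},{"tx":0.3,"ty":0.95,"tz":0,"spin":0,"claw":0},{"tx":0.3,"ty":0.95,"tz":0,"spin":0,"claw":0},{"tx":0,"ty":0,"tz":0,"spin":0,"claw":0},{"tx":0,"ty":0,"tz":0,"spin":0,"claw":0}]'
python3 - <<'E'
from h import *
togo(.675,-.136,0)
a,I=snap('wrist','w4');t,It=snap('top','t4')
p=proj(I,[[.677,-.136,.057],[.675,-.136,.021]],True);print(p)
x0,y0=int(p[0,0])-50,max(0,int(p[0,1])-50);print(x0,y0)
A=cv2.resize(a[y0:y0+100,x0:x0+100,::-1],(400,400),interpolation=cv2.INTER_CUBIC)
B=cv2.resize(t[190:270,110:190,::-1],(400,400),interpolation=cv2.INTER_CUBIC)
cv2.imwrite('pics/c4.png',np.hstack([A,B]))
E
```

```text
time_s: 17.15
tool_pos: [0.5676, -0.1315, 0.2869]
tool_rot: [-179.9, 0.1, 0.6]
force: [-0.9, 0.5, 0.1]
grip_width: 0.087
grasp_force: 0.0
mm tx,ty 107.31567922726123 5.699061642324696 spin deg 0.6423513626769907 z 0.286939565896343 q [ 57.  16. -56.  87.  14.  84. -89.] F [-0.9  0.5  0.1] w 0.08701997207040285
[[257.90958438  83.96115242]
 [257.52259748  87.95715426]]
207 33
```

View pics/c4.png

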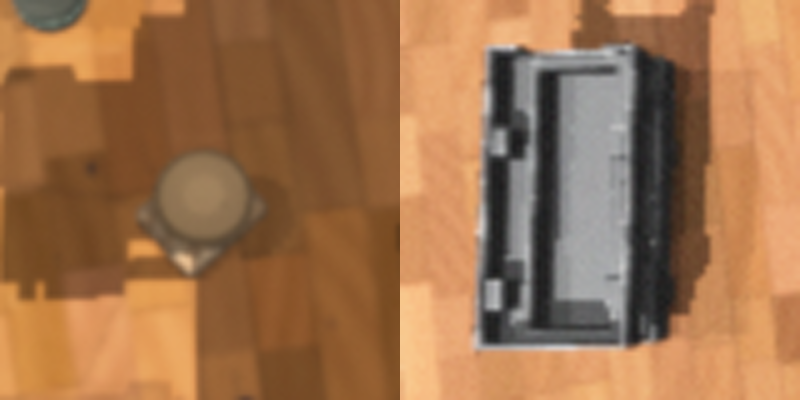

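The stacked tote sits squarely, with its scoop at the far end. In the stamp crop the knob is at (205,196), with block corners at (138,215), (190,275) and (264,207).

Run:
```python
from h import *
I=info('wrist')
q=np.array([(138,215),(190,275),(264,207)])/4+[207,33]
P=onplane(I,q,.021,True)[:,:2];print(P.round(4))
for a,b in((0,1),(1,2)):
    d=P[b]-P[a];print('len',np.linalg.norm(d),'heading',np.degrees(np.arctan2(d[1],d[0])))
print('block c',(P[0]+P[2])/2,'knob',[onplane(I,[(205/4+207,196/4+33)],z,True)[0] for z in(.057,.065)])
print('top knob',onplane(info('top'),[(302.2,137.4)],.057))
togo(*((P[0]+P[2])/2),45)
```

```text
[[ 0.677  -0.1134]
 [ 0.6562 -0.1314]
 [ 0.6805 -0.1563]]
len 0.02746120818956281 heading -139.05991940489602
len 0.034771108120212606 heading -45.86199198654545
block c [ 0.67872892 -0.13484806] knob [array([ 0.68000347, -0.13558377,  0.057     ]), array([ 0.67914511, -0.1354617 ,  0.065     ])]
top knob [[ 0.67827857 -0.13742083  0.057     ]]
mm tx,ty 110.90478692158327 5.71875620585163 spin deg -44.25327543173751 z 0.28767109855680606 q [ 57.  16. -56.  87.  14.  84. -89.] F [-0.3 -0.  -0.3] w 0.08688941458488407
```

```bash
python3 -m pendant '[{"tx":0.4,"ty":0.03,"tz":0,"spin":0,"claw":0.35},{"tx":0.8,"ty":0.04,"tz":0,"spin":0,"claw":0.35},{"tx":0.7,"ty":0.04,"tz":0,"spin":0,"claw":0.35},{"tx":0.32,"ty":0.02,"tz":0,"spin":0,"claw":0.35},{"tx":0,"ty":0,"tz":0,"spin":-0.6,"claw":0.35},{"tx":0,"ty":0,"tz":0,"spin":-1,"claw":0.35},{"tx":0,"ty":0,"tz":0,"spin":-1,"claw":0.35},{"tx":0,"ty":0,"tz":0,"spin":-1,"claw":0.35},{"tx":0,"ty":0,"tz":0,"spin":-1,"claw":0.35},{"tx":0,"ty":0,"tz":0,"spin":-1,"claw":0.35}]'; python3 -m pendant '[{"tx":0,"ty":0,"tz":0.4,"spin":-1,"claw":0.35},{"tx":0,"ty":0,"tz":0.8,"spin":-1,"claw":0.35},{"tx":0,"ty":0,"tz":0.8,"spin":-1,"claw":0.35},{"tx":0,"ty":0,"tz":0.5,"spin":-1,"claw":0.35},{"tx":0,"ty":0,"tz":0.2,"spin":-1,"claw":0.35},{"tx":0,"ty":0,"tz":0,"spin":0,"claw":0.35},{"tx":0,"ty":0,"tz":0,"spin":0,"claw":0.35}]'
python3 - <<'E'
from h import *
togo(.679,-.1358,43)
E
```

```text
time_s: 18.5
tool_pos: [0.679, -0.1361, 0.2884]
tool_rot: [180.0, -0.0, 23.3]
force: [-0.3, -0.1, -0.4]
grip_width: 0.0567
grasp_force: 0.0
time_s: 19.38
tool_pos: [0.6795, -0.1371, 0.1539]
tool_rot: [179.9, -0.0, 43.0]
force: [0.5, -0.1, -0.3]
grip_width: 0.0566
grasp_force: 0.0
mm tx,ty 0.5181946639227846 -1.2661646887422506 spin deg -0.011240756690582998 z 0.15393639167317716 q [ 47.  38. -58.  81.  33.  78. -58.] F [ 0.5 -0.1 -0.3] w 0.05659251317832743
```

```bash
python3 -m pendant '[{"tx":0,"ty":-0.01,"tz":0.4,"spin":0,"claw":0.35},{"tx":0,"ty":0,"tz":0.6,"spin":0,"claw":0.35},{"tx":0,"ty":0,"tz":0.5,"spin":0,"claw":0.35},{"tx":0,"ty":0,"tz":0.4,"spin":0,"claw":0.35},{"tx":0,"ty":0,"tz":0.22,"spin":0,"claw":0.35},{"tx":0,"ty":0,"tz":0,"spin":0,"claw":0.35},{"tx":0,"ty":0,"tz":0,"spin":0,"claw":0.35}]'; python3 -m pendant '[{"tx":0,"ty":0,"tz":0,"spin":0,"claw":0.5},{"tx":0,"ty":0,"tz":0,"spin":0,"claw":0.6},{"tx":0,"ty":0,"tz":0,"spin":0,"claw":0.8},{"tx":0,"ty":0,"tz":0,"spin":0,"claw":0.8},{"tx":0,"ty":0,"tz":0,"spin":0,"claw":0.8},{"tx":0,"ty":0,"tz":0,"spin":0,"claw":0.8}]' 10
```

```text
time_s: 20.25
tool_pos: [0.6795, -0.1374, 0.0478]
tool_rot: [179.9, -0.1, 43.0]
force: [0.3, 0.4, -0.4]
grip_width: 0.0565
grasp_force: 0.0
time_s: 21.0
tool_pos: [0.6788, -0.1375, 0.0469]
tool_rot: [180.0, -0.0, 43.0]
force: [-0.4, 0.1, 0.2]
grip_width: 0.0272
grasp_force: 10.0
```

```bash
python3 -m pendant '[{"tx":0,"ty":0,"tz":-0.2,"spin":0,"claw":0.8},{"tx":0,"ty":0,"tz":-0.5,"spin":0,"claw":0.8},{"tx":0,"ty":0,"tz":-0.8,"spin":0,"claw":0.8},{"tx":0,"ty":0,"tz":-0.8,"spin":0,"claw":0.8},{"tx":0,"ty":0,"tz":-0.8,"spin":0,"claw":0.8},{"tx":0,"ty":0,"tz":-0.8,"spin":0,"claw":0.8},{"tx":0,"ty":0,"tz":-0.6,"spin":0,"claw":0.8},{"tx":0,"ty":0,"tz":-0.3,"spin":0,"claw":0.8},{"tx":0,"ty":0,"tz":0,"spin":0,"claw":0.8}]'
python3 - <<'E'
from h import *
togo(.4443,.2463,90.6)
E
```

```text
time_s: 22.12
tool_pos: [0.6792, -0.1372, 0.2885]
tool_rot: [179.9, -0.1, 43.0]
force: [-0.2, 0.2, -0.0]
grip_width: 0.0275
grasp_force: 9.9
mm tx,ty 89.78706171917821 -440.6357924614512 spin deg -47.5962194540574 z 0.2884822324335208 q [ 47.  34. -60.  70.  29.  91. -55.] F [-0.2  0.2 -0. ] w 0.027511349557873332
```

```bash
python3 -m pendant '[{"tx":0.1,"ty":-0.5,"tz":0,"spin":0,"claw":0.8},{"tx":0.2,"ty":-0.93,"tz":0,"spin":0,"claw":0.8},{"tx":0.2,"ty":-0.93,"tz":0,"spin":0,"claw":0.8},{"tx":0.2,"ty":-0.93,"tz":0,"spin":0,"claw":0.8},{"tx":0.2,"ty":-0.93,"tz":0,"spin":0,"claw":0.8},{"tx":0.2,"ty":-0.93,"tz":0,"spin":0,"claw":0.8},{"tx":0.2,"ty":-0.93,"tz":0,"spin":0,"claw":0.8},{"tx":0.2,"ty":-0.93,"tz":0,"spin":0,"claw":0.8},{"tx":0.2,"ty":-0.9,"tz":0,"spin":0,"claw":0.8},{"tx":0.1,"ty":-0.9,"tz":0,"spin":0,"claw":0.8}]'; python3 -m pendant '[{"tx":0,"ty":0,"tz":0,"spin":-0.5,"claw":0.8},{"tx":0,"ty":0,"tz":0,"spin":-1,"claw":0.8},{"tx":0,"ty":0,"tz":0,"spin":-1,"claw":0.8},{"tx":0,"ty":0,"tz":0,"spin":-1,"claw":0.8},{"tx":0,"ty":0,"tz":0,"spin":-1,"claw":0.8},{"tx":0,"ty":0,"tz":0,"spin":-1,"claw":0.8},{"tx":0,"ty":0,"tz":0,"spin":-1,"claw":0.8},{"tx":0,"ty":0,"tz":0,"spin":-1,"claw":0.8},{"tx":0,"ty":0,"tz":0,"spin":-1,"claw":0.8},{"tx":0,"ty":0,"tz":0,"spin":-1,"claw":0.8}]'; python3 -m pendant '[{"tx":0,"ty":0,"tz":0,"spin":-1,"claw":0.8},{"tx":0,"ty":0,"tz":0,"spin":-1,"claw":0.8},{"tx":0,"ty":0,"tz":0,"spin":-0.4,"claw":0.8},{"tx":0,"ty":0,"tz":0,"spin":0,"claw":0.8},{"tx":0,"ty":0,"tz":0,"spin":0,"claw":0.8}]'
python3 - <<'E'
from h import *
togo(.4443,.2463,90.6)
E
```

```text
time_s: 23.38
tool_pos: [0.4427, 0.2467, 0.2855]
tool_rot: [-179.9, 0.1, 43.0]
force: [0.9, 0.2, -0.4]
grip_width: 0.0274
grasp_force: 9.9
time_s: 24.62
tool_pos: [0.4445, 0.2444, 0.2857]
tool_rot: [-179.9, 0.1, 81.0]
force: [-0.3, -0.2, -0.6]
grip_width: 0.0271
grasp_force: 9.9
time_s: 25.25
tool_pos: [0.4443, 0.2458, 0.2866]
tool_rot: [-180.0, 0.0, 90.5]
force: [-0.3, -0.2, -0.8]
grip_width: 0.0274
grasp_force: 9.9
mm tx,ty 0.5488710222748625 0.050442690507620215 spin deg -0.05844580002518285 z 0.28659734980396695 q [ 41.   7. -77.  97.   6.  82. -36.] F [-0.3 -0.2 -0.8] w 0.027436173073107077
```

```bash
python3 -m pendant '[{"tx":0.01,"ty":0,"tz":0.3,"spin":0,"claw":0.8},{"tx":0,"ty":0,"tz":0.6,"spin":0,"claw":0.8},{"tx":0,"ty":0,"tz":0.6,"spin":0,"claw":0.8},{"tx":0,"ty":0,"tz":0.5,"spin":0,"claw":0.8},{"tx":0,"ty":0,"tz":0.3,"spin":0,"claw":0.8},{"tx":0,"ty":0,"tz":0,"spin":0,"claw":0.8},{"tx":0,"ty":0,"tz":0,"spin":0,"claw":0.8}]'
python3 - <<'E'
from h import *
togo(.4443,.2463,90.6)
w,I=snap('wrist','w5');t,It=snap('top','t5');s,Is=snap('side','s5')
z=env.get_obs()['tool_pos'][2]
print(proj(I,[[.4443,.2463,z-.047],[.4443,.2463,.06],[.4443,.2463,z-.02]],True).round(),proj(Is,[[.4443,.2463,z]]).round(),proj(It,[[.4443,.2463,.1]]).round())
f=lambda im,x0,y0,w,h:cv2.resize(im[y0:y0+h,x0:x0+w,::-1],(400,300),interpolation=cv2.INTER_CUBIC)
cv2.imwrite('pics/c5.png',np.vstack([np.hstack([f(w,0,0,512,384),f(w,166,180,180,135)]),np.hstack([f(t,94,180,120,90),f(s,210,170,140,105)])]))
E
```

```text
time_s: 26.12
tool_pos: [0.4446, 0.247, 0.1725]
tool_rot: [179.9, -0.0, 90.6]
force: [0.9, 0.3, 0.4]
grip_width: 0.0277
grasp_force: 9.9
mm tx,ty -0.7030659992163611 -0.3438498224447486 spin deg -0.0009075750953542183 z 0.17254244397136656 q [ 34.  15. -73. 106.  15.  70. -43.] F [0.9 0.3 0.4] w 0.027738341834926704
[[251. 219.]
 [252. 194.]
 [251. 235.]] [[292. 245.]] [[142. 229.]]
```

View pics/c5.png

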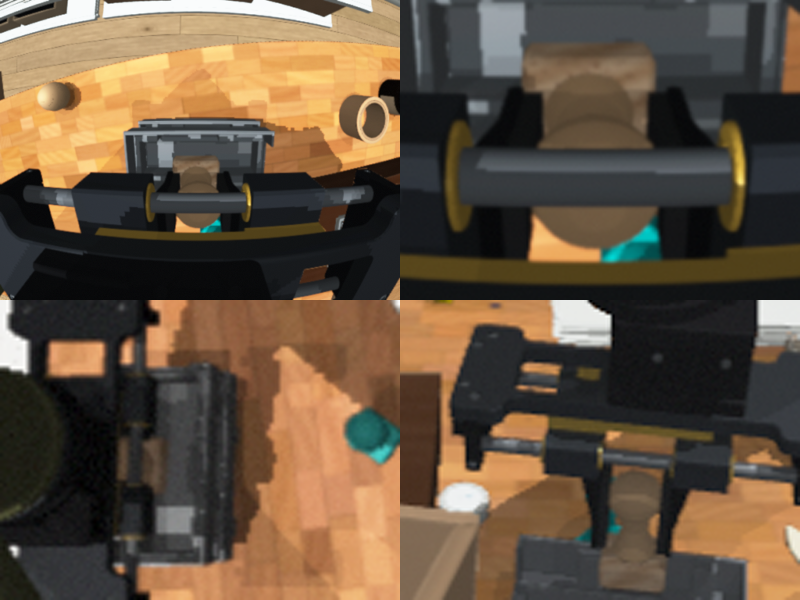

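The stamp hangs upright and square to the tote. Its +y face bottom edge is at raw wrist row ~200, columns 221–281. Now a quick numeric check of its sideways centring against the tote.

Run:
```python
from h import *
I=info('wrist');z=env.get_obs()['tool_pos'][2]
print('bottom edge',onplane(I,[(221,201),(251,200),(281,200)],z-.047,True).round(4))
print('top edge',onplane(I,[(251,220)],z-.026,True).round(4))
w=cv2.imread('pics/w5.png',0);print(w[150:200,200].tolist(),w[150:200,300].tolist())
for y in(.2813,.2803,.2463+.0315,.2463+.019):print(y,proj(I,[[.4443-.04,y,.115],[.4443+.04,y,.115],[.4443,y,.0575]],True).round(1).tolist())
```

```text
bottom edge [[0.4237 0.259  0.1257]
 [0.4441 0.2599 0.1257]
 [0.4644 0.2601 0.1257]]
top edge [[0.4442 0.2533 0.1467]]
[157, 119, 84, 62, 95, 154, 150, 161, 146, 146, 146, 137, 108, 68, 53, 53, 61, 95, 132, 152, 160, 149, 134, 114, 82, 70, 69, 69, 69, 69, 70, 72, 76, 83, 88, 83, 76, 75, 75, 76, 74, 75, 75, 75, 74, 75, 74, 74, 75, 74] [120, 82, 58, 55, 85, 129, 136, 145, 142, 145, 130, 88, 64, 55, 51, 51, 63, 100, 133, 142, 147, 132, 101, 74, 68, 71, 76, 76, 75, 74, 67, 63, 67, 74, 76, 75, 75, 75, 74, 74, 74, 75, 75, 74, 74, 75, 75, 74, 73, 73]
0.2813 [[194.7, 165.8], [308.6, 166.8], [251.9, 154.6]]
0.2803 [[194.7, 167.2], [308.6, 168.2], [251.9, 155.7]]
0.2778 [[194.8, 170.7], [308.4, 171.7], [251.8, 158.5]]
0.2653 [[195.5, 187.9], [307.5, 188.9], [251.7, 172.3]]
```

Run:
```python
from h import *
I=info('wrist');z=env.get_obs()['tool_pos'][2]
w=cv2.imread('pics/w5.png').astype(int)
for c in(235,251,268):print(c,[(r,int(w[r,c,2]),int(w[r,c,2]-w[r,c,0])) for r in range(190,226,2)])
for r in(198,202,206,212,218):
    m=np.where((w[r,205:300,2]-w[r,205:300,0])>25)[0]+205;print(r,m.min() if len(m) else 0,m.max() if len(m) else 0)
for y in(.244,.2465):
  for zz in(0,.021):print(y,zz,proj(I,[[.4443+s*.0185,y+.0155,z-.047+zz] for s in(-1,1)],True).round(1).tolist())
```

```text
235 [(190, 72, -7), (192, 71, -8), (194, 71, -8), (196, 70, -9), (198, 74, -3), (200, 96, 28), (202, 97, 32), (204, 95, 35), (206, 112, 42), (208, 123, 48), (210, 131, 53), (212, 134, 53), (214, 135, 51), (216, 140, 49), (218, 138, 45), (220, 114, 41), (222, 93, 37), (224, 93, 38)]
251 [(190, 72, -7), (192, 72, -7), (194, 71, -8), (196, 70, -9), (198, 72, -4), (200, 89, 30), (202, 87, 36), (204, 89, 36), (206, 109, 42), (208, 124, 47), (210, 137, 50), (212, 129, 46), (214, 111, 46), (216, 110, 45), (218, 110, 45), (220, 112, 46), (222, 103, 42), (224, 95, 40)]
268 [(190, 72, -7), (192, 71, -8), (194, 71, -8), (196, 69, -8), (198, 66, 3), (200, 87, 32), (202, 96, 33), (204, 100, 32), (206, 122, 40), (208, 135, 43), (210, 143, 48), (212, 134, 51), (214, 122, 52), (216, 132, 51), (218, 142, 50), (220, 128, 42), (222, 104, 38), (224, 93, 37)]
198 0 0
202 223 276
206 222 279
212 222 280
218 221 280
0.244 0 [[224.1, 200.3], [278.6, 200.8]]
0.244 0.021 [[220.9, 210.2], [281.5, 210.7]]
0.2465 0 [[224.0, 196.8], [278.7, 197.3]]
0.2465 0.021 [[220.8, 206.3], [281.6, 206.8]]
```

The stamp sits about 1.7 mm towards -y, so I'll shift tx by +1.5 mm and lower it.

```bash
python3 -m pendant '[{"tx":0.03,"ty":0,"tz":0.2,"spin":0,"claw":0.8},{"tx":0,"ty":0,"tz":0.3,"spin":0,"claw":0.8},{"tx":0,"ty":0,"tz":0.3,"spin":0,"claw":0.8},{"tx":0,"ty":0,"tz":0.2,"spin":0,"claw":0.8},{"tx":0,"ty":0,"tz":0.1,"spin":0,"claw":0.8},{"tx":0,"ty":0,"tz":0,"spin":0,"claw":0.8},{"tx":0,"ty":0,"tz":0,"spin":0,"claw":0.8}]'; python3 -m pendant '[{"tx":0,"ty":0,"tz":0.08,"spin":0,"claw":0.8},{"tx":0,"ty":0,"tz":0.04,"spin":0,"claw":0.8},{"tx":0,"ty":0,"tz":0,"spin":0,"claw":0.8},{"tx":0,"ty":0,"tz":0,"spin":0,"claw":0.8}]'
```

```text
time_s: 27.15
tool_pos: [0.4445, 0.2483, 0.1172]
tool_rot: [180.0, -0.0, 90.6]
force: [-0.1, 0.8, -1.3]
grip_width: 0.0276
grasp_force: 9.9
time_s: 27.65
tool_pos: [0.4442, 0.2481, 0.1108]
tool_rot: [180.0, 0.0, 90.6]
force: [0.4, 0.1, -1.0]
grip_width: 0.0274
grasp_force: 9.9
```

```bash
python3 -m pendant '[{"tx":0,"ty":0,"tz":0.04,"spin":0,"claw":0.8},{"tx":0,"ty":0,"tz":0.04,"spin":0,"claw":0.8},{"tx":0,"ty":0,"tz":0,"spin":0,"claw":0.8},{"tx":0,"ty":0,"tz":0,"spin":0,"claw":0.8}]'; python3 -m pendant '[{"tx":0,"ty":0,"tz":0.02,"spin":0,"claw":0.8},{"tx":0,"ty":0,"tz":0,"spin":0,"claw":0.8},{"tx":0,"ty":0,"tz":0,"spin":0,"claw":0.8}]';  python3 -m pendant '[{"tx":0,"ty":0,"tz":0.02,"spin":0,"claw":0.8},{"tx":0,"ty":0,"tz":0,"spin":0,"claw":0.8},{"tx":0,"ty":0,"tz":0,"spin":0,"claw":0.8}]'
```

```text
time_s: 28.15
tool_pos: [0.4441, 0.2481, 0.1068]
tool_rot: [-180.0, 0.0, 90.6]
force: [-1.3, -1.1, -1.1]
grip_width: 0.0274
grasp_force: 9.9
time_s: 28.52
tool_pos: [0.4442, 0.248, 0.1058]
tool_rot: [-180.0, 0.0, 90.6]
force: [0.4, -0.1, -0.6]
grip_width: 0.0274
grasp_force: 9.9
time_s: 28.9
tool_pos: [0.4442, 0.248, 0.1048]
tool_rot: [-180.0, 0.0, 90.6]
force: [-0.4, -0.1, 0.2]
grip_width: 0.0274
grasp_force: 9.9
```

```bash
python3 -m pendant '[{"tx":0,"ty":0,"tz":0.01,"spin":0,"claw":0.8},{"tx":0,"ty":0,"tz":0,"spin":0,"claw":0.8},{"tx":0,"ty":0,"tz":0,"spin":0,"claw":0.8}]';  python3 -m pendant '[{"tx":0,"ty":0,"tz":0.01,"spin":0,"claw":0.8},{"tx":0,"ty":0,"tz":0,"spin":0,"claw":0.8},{"tx":0,"ty":0,"tz":0,"spin":0,"claw":0.8}]'
```

```text
time_s: 29.28
tool_pos: [0.4442, 0.2481, 0.1043]
tool_rot: [180.0, 0.0, 90.6]
force: [0.6, -0.8, 1.0]
grip_width: 0.0275
grasp_force: 9.9
time_s: 29.65
tool_pos: [0.4443, 0.2483, 0.1041]
tool_rot: [180.0, -0.0, 90.6]
force: [-2.4, -0.7, 5.6]
grip_width: 0.0272
grasp_force: 10.3
```

Floor contact came at the expected height. Releasing.

```bash
python3 -m pendant '[{"tx":0,"ty":0,"tz":-0.006,"spin":0,"claw":0.65},{"tx":0,"ty":0,"tz":0,"spin":0,"claw":0.6},{"tx":0,"ty":0,"tz":0,"spin":0,"claw":0.5},{"tx":0,"ty":0,"tz":0,"spin":0,"claw":0.4},{"tx":0,"ty":0,"tz":0,"spin":0,"claw":0.4},{"tx":0,"ty":0,"tz":0,"spin":0,"claw":0.4}]'; python3 -m pendant '[{"tx":0,"ty":0,"tz":-0.2,"spin":0,"claw":0.4},{"tx":0,"ty":0,"tz":-0.4,"spin":0,"claw":0.4},{"tx":0,"ty":0,"tz":-0.7,"spin":0,"claw":0.4},{"tx":0,"ty":0,"tz":-0.8,"spin":0,"claw":0.4},{"tx":0,"ty":0,"tz":-0.8,"spin":0,"claw":0.4},{"tx":0,"ty":0,"tz":-0.4,"spin":0,"claw":0.4},{"tx":0,"ty":0,"tz":0,"spin":0,"claw":0.4}]'; python3 -m pendant '[{"tx":-0.5,"ty":0,"tz":0,"spin":0,"claw":0.4},{"tx":-0.9,"ty":0,"tz":0,"spin":0,"claw":0.4},{"tx":-0.9,"ty":0,"tz":0,"spin":0,"claw":0.4},{"tx":-0.9,"ty":0,"tz":0,"spin":0,"claw":0.4},{"tx":-0.5,"ty":0,"tz":0,"spin":0,"claw":0.4},{"tx":0,"ty":0,"tz":0,"spin":0,"claw":0.4},{"tx":0,"ty":0,"tz":0,"spin":0,"claw":0.4}]'
python3 - <<'E'
from h import *
t,It=snap('top','t6');s,Is=snap('side','s6')
f=lambda im,x0,y0,w,h:cv2.resize(im[y0:y0+h,x0:x0+w,::-1],(400,300),interpolation=cv2.INTER_CUBIC)
cv2.imwrite('pics/c6.png',np.hstack([f(t,94,180,120,90),f(s,210,170,140,105)]))
# knob in top and side: brown mask
for n,im,I,P in(('top',t,It,[.4443,.2463,.1145]),('side',s,Is,[.4443,.2463,.1145])):
    p=proj(I,[P,[*P[:2],.0575],[*P[:2],.1315]]);print(n,p.round(1).tolist())
    x,y=p[0].astype(int);g=im[y-25:y+25,x-14:x+14].astype(int);m=((g[:,:,0]-g[:,:,2])>25).astype(np.uint8)
    for k,c,st in zip(*[range(9)],[0]*9,[0]*9):pass
    nn,l,st,ce=cv2.connectedComponentsWithStats(m);print([(s_.tolist(),(c_+[x-14,y-25]).round(1).tolist()) for s_,c_ in zip(st[1:],ce[1:]) if s_[4]>30])
E
```

```text
time_s: 30.4
tool_pos: [0.4442, 0.248, 0.1041]
tool_rot: [-180.0, 0.0, 90.6]
force: [0.6, -0.2, 0.1]
grip_width: 0.0519
grasp_force: 0.0
time_s: 31.28
tool_pos: [0.4449, 0.2484, 0.2704]
tool_rot: [179.8, 0.0, 90.6]
force: [-0.4, 0.2, -0.1]
grip_width: 0.0523
grasp_force: 0.0
time_s: 32.15
tool_pos: [0.4456, 0.0643, 0.2683]
tool_rot: [-179.9, -0.1, 90.7]
force: [0.6, 0.1, -1.2]
grip_width: 0.052
grasp_force: 0.0
top [[140.0, 229.1], [147.6, 230.1], [137.6, 228.9]]
[([0, 0, 28, 26, 702], [139.5, 216.0]), ([0, 29, 28, 21, 577], [139.6, 243.2])]
side [[289.6, 270.7], [287.8, 293.2], [290.2, 263.6]]
[([10, 0, 18, 13, 171], [295.3, 250.0]), ([0, 16, 28, 34, 632], [289.7, 280.4])]
```

View pics/c6.png

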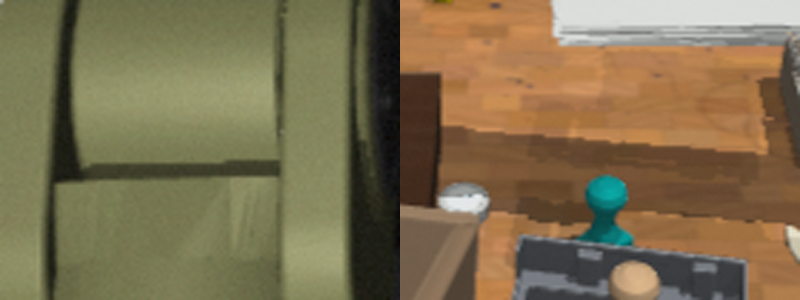

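The side view shows the top tote level and the stamp upright inside it, its knob at about raw (292,268) against a predicted (290,268). The arm is clear, so I'm handing in.

```bash
python3 -c "
from cell import env
print(env.sign_off())"
```

```text
the job is handed in; nothing more can be done
None
```

I stacked the empty tote half-turned on the filled one, stood the handle stamp upright on its floor and handed the job in at about 32 s; sign-off returned no verdict, and I viewed 11 pictures, one over the limit of 10.

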